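# Comb the gauge rods into their grooved tray

### The job

Three loose steel rods lie askew across the ridges of the grooved tray. Draw the rake straight out of its roofed garage by its low end tab and leave it standing on the open table, then take it again by its upright handle and comb its teeth across the ridges until every rod has dropped into a groove of its own. Finally stand the rake back on its teeth on the table, clear of the tray and the garage; do not touch the rods with the fingers, and leave the tape roll, the torch and the ink pad where they are.

Things in the scene. Friction and masses are not known exactly. Their poses are not given: they have to be found in the camera images.
- tray: Fixed aluminium tray 164 x 200 x 22 mm, origin mid-underside on the table. 7 grooves along its x, at y = 0, +-22, +-44, +-66 mm: 18 mm wide, 156 long, floor 7 mm up. Ridges between are 4 mm wide, tops 22 mm up; flat borders of that height, no lip, fill y = +-75..100. End walls at x = +-80, 27 mm high. A rod in a groove lies 1 mm below the ridge tops, so the rake's teeth can ride over it.
- rod0_center (a point): Centre of one of three like loose steel rods, round-ended, 14 mm thick, 140 mm long, about 120 g; x along the rod, y and z turn as it rolls. It starts askew on the ridges (0.3-0.5 rad anticlockwise from above off the groove line), side by side with the others. Height over the table: 14 mm in a groove, 29 mm on the ridges.
- rod1_center (a point): Centre of one of three like loose steel rods, round-ended, 14 mm thick, 140 mm long, about 120 g; x along the rod, y and z turn as it rolls. It starts askew on the ridges (0.3-0.5 rad anticlockwise from above off the groove line), side by side with the others. Height over the table: 14 mm in a groove, 29 mm on the ridges.
- rod2_center (a point): Centre of one of three like loose steel rods, round-ended, 14 mm thick, 140 mm long, about 120 g; x along the rod, y and z turn as it rolls. It starts askew on the ridges (0.3-0.5 rad anticlockwise from above off the groove line), side by side with the others. Height over the table: 14 mm in a groove, 29 mm on the ridges.
- garage: Fixed grey sheet-metal garage housing the rake; origin on the table under the middle of the parked rake head, z up, x out of its only opening, the mouth. It covers x = -78 to 42 mm, is 40 mm wide outside, 32 mm inside (70 over its 3 mm high screw flanges); its roof is 82 to 86 mm above the table.
- rake_tab (a point): Middle of the rake's pull tab, an upright aluminium plate 14 mm thick (y), 16 to 48 mm above the tooth tips, from x = 61 to 105 mm of the rake; this point is at x = 85 mm, 34 mm above the tips. It sticks out of the garage's mouth, with the rest of the rake straight behind it. Axes: x along the head, outward through the tab; z up.
- rake_handle (a point): Middle of the rake's upright black handle, a blade 64 mm long (x), 16 mm thick (y), 32 to 76 mm above the tooth tips; this point is 56 mm above the tips, over the middle of the head. At the start it is under the garage's roof. Axes as the tab's.
- rake_foot (a point): Point at tooth-tip level under the middle of the rake head, on the table when the rake stands. The rake (280 g) is one rigid piece: head 130 mm long (x = -65 to 65), 24 mm wide (y), with seven flat teeth, each 8 mm long (x) and 24 mm wide (y), tips level, so that it stands by itself. x to the tab, y the combing way, z up. If a half-sunk rod jams a tooth, back off a little.
- tape: Loose roll of clear parcel tape lying flat, 93 mm across, 49 mm high, origin at the centre of its underside. Bystander.
- torch: Loose black pocket torch, 32 x 110 x 32 mm, long along y, origin at the centre of its underside. Bystander.
- pad: Loose black ink pad, 62 x 92 x 18 mm, origin at the centre of its underside. Bystander.

How it is judged:
By the outcome, as a careful person would: the job done as asked, in the order asked, and still so for the second after the job is handed in, with the robot touching nothing.
It also fails if it takes over 72 s, if anything falls off the work surface, if the arm or the gripper's body presses on something with over 40 N, if the wrist force passes 120 N, or if a joint passes its speed limit or range.

### The arm

A 6-joint arm with a two-finger parallel gripper is mounted at the origin on a cart in front of the work surface, level with it; the furniture and walls round the work are solid. World frame = base frame: x ahead of the robot, y to its left, z up, the work surface at z = 0. Lengths are in mm, angles in rad, forces in N, time in s.
With the tool pointing down it reaches from about 300 to 775 mm from the base axis. Payload 14.6 kg.
Tool frame: the origin (TCP) lies between the finger pads; the fingertips stand 25 mm ahead of it and the grasp point (between the pads) lies 6 mm ahead of it; z points along the fingers, y is the line along which they close (so a half turn about z gives the same grasp; the last joint's range is limited). The gripper opens to 94 mm and grips with 3 to 60 N. Pads are 16 mm wide; open, the fingers measure 119 mm over their backs; the gripper's body (75 mm by 177 mm) begins 78 mm behind the grasp point.
Start: joints at [-0.067, 0.3, 1.521, -0, 1.321, -0.067], TCP at [549.99, -0.002, 230.446] pointing down, gripper open.
Joint ranges: [-3.03, 3.03], [-0.79, 2.21], [0.23, 2.52], [-1.04, 4.18], [0, 3.07], [-2.55, 2.55]. Speed limits (rad/s): [2.22, 2.22, 2.57, 3.14, 3.14, 3.14].

### API

Orientations are given as [roll, pitch, yaw] about the fixed x, y, z axes, in that order (R = Rz(yaw) Ry(pitch) Rx(roll)).
In Python, from cell import manip gives the robot as it stands. The module is installed in compiled form; this text tells all that it offers.
- The arm moves only by the tool step_arm, never from a script. Its argument "series" is one flat list of numbers, 5 for each row, row after row: the shift along the world's x, y, z in mm, then the turn about the world's z in rad, then the closure, from 0 (fully open) to 1 (shut). In form: [dx, dy, dz, spin, jaw, dx, dy, dz, spin, jaw, ...]. A call has 1 to 20 rows; each row shifts and turns the commanded pose from where the row before left it; what a row does not reach is not made up. A row lasts 1/8 s, in which the tool goes at most 62.5 mm and 10.7 degrees, less where a joint would pass 70% of its speed; a pose out of reach is approached as far as the arm can. A call is refused whole if a number of a shift passes 62.5 or a number of a turn 0.188, either way. A call with a gripper value outside its range is refused whole. The fingers move at their own pace and stop on an object; "squeeze" is the grip in N (left out, the last holds). Time passes only in rows, so rows that do not move let the fingers close. It gives the time, the measured TCP pose, the force, the opening and the grip force at its end, in the units of the state.
- manip.read_state(): the state, without advancing time (a new reading comes with each control period).
- manip.camera(name): name is "scene" or "side" or "wrist"; returns (picture, depth): 400x640x3 uint8, blue, green, red; 400x640 float32, mm along the optical axis (not along the pixel's ray), 0 where there is no reading.
- manip.camera_info(name): a dict with "fovy" (degrees; the focal length in pixels is half the picture's height over the tangent of half this angle, whatever the lens; pixels are square), "cx", "cy" (the principal point, pixels), "eye" and "orientation" of the camera in the world. Camera axes: x right, y down, z forward; pixel columns grow to the right and rows downward; lengths in mm; the calibration is good to about 2 mm. A picture is of the moment at which its call begins: read the wrist's pose just before it. camera_info takes no time and is no camera call; for the wrist camera it gives the pose at the moment of the call.
- manip.sign_off(): hands the job in; it is judged then, once.
The state is a dict: "clock": time; "joints": joint angles; "qd": joint speeds; "effort": joint torques, N m; "eef_pos": TCP position; "eef_rot": TCP orientation; "wrist_force": force on the tool from outside, world axes, zero at the start; "moment": the same for the moment, N m; "finger_gap": finger opening in mm; "finger_force": force on a finger pad.
Only numpy, scipy, OpenCV 4.12 (cv2) and the standard library are available. Lean on these libraries where they do the work, as an engineer would, in place of code of your own. Each camera call takes 0.05 s, during which the arm holds its last target. There are 200 camera calls.

## Working session

There is one attempt and no reset: what is moved stays moved. The work goes in short steps, Python scripts to look and compute and a tool call to move; the robot and the scene stay as the last step left them, time stands still between calls to the robot, and variables do not carry over. Pictures are saved under pics/ and viewed, at most 10 in all, crops included, and the job is handed in when it is done.

Besides the shell and the picture viewer there is one more tool, called after "Emit:" as name(argument=value, ...) on one line, values as JSON. step_arm: Moves the arm, as the interface text tells. Its arguments: {"type":"object","properties":{"series":{"type":"array"},"squeeze":{"type":"number"}},"required":["series"]}

```bash
mkdir -p pics
cat > h.py <<'E'
import numpy as np, cv2
from cell import manip
from scipy.spatial.transform import Rotation as R
def look(n):
    p,d=manip.camera(n); i=manip.camera_info(n); return p,d,i
def rot(i):
    o=np.array(i["orientation"],float)
    return o if o.shape==(3,3) else R.from_euler('xyz',o).as_matrix()
def f(i,h=400): return h/2/np.tan(np.radians(i["fovy"])/2)
def pts(d,i):
    v,u=np.mgrid[0:400,0:640]; F=f(i)
    c=np.stack([(u-i["cx"])/F*d,(v-i["cy"])/F*d,d],-1)
    return c@rot(i).T+np.array(i["eye"])
def onplane(uv,i,z):
    F=f(i); uv=np.atleast_2d(uv).astype(float)
    r=np.c_[(uv[:,0]-i["cx"])/F,(uv[:,1]-i["cy"])/F,np.ones(len(uv))]@rot(i).T
    e=np.array(i["eye"]); return e+r*((z-e[2])/r[:,2])[:,None]
E
python3 - <<'E'
from h import *
for n in ["scene","wrist","side"]:
    p,d,i=look(n); print(n,i); cv2.imwrite(f"pics/{n}0.png",p); np.savez(f"{n}0.npz",p=p,d=d)
print(manip.read_state())
E
```

```text
scene {'fovy': 54.50481171723298, 'cx': 320.52899135163085, 'cy': 196.28420320460688, 'eye': array([155.84338282, 820.21831195, 858.0967844 ]), 'orientation': array([-2.40749347, -0.01674296, -2.5338782 ])}
wrist {'fovy': 67.81651343962162, 'cx': 313.52663948056926, 'cy': 204.87127716123825, 'eye': array([550.60051719,  77.68873582, 384.34830315]), 'orientation': array([ 2.86784462e+00,  1.36788085e-03, -1.01102624e-03])}
side {'fovy': 43.344788549337586, 'cx': 323.30537365045825, 'cy': 196.64743536092004, 'eye': array([ 342.85408788, -871.37332127,  760.13409854]), 'orientation': array([-2.11312966,  0.02458144, -0.21420472])}
{'clock': 0.15, 'joints': array([-6.66091068e-02,  3.00332532e-01,  1.52148069e+00,  2.44225541e-05,
        1.32067485e+00, -6.66220345e-02]), 'qd': array([-0.00037874, -0.00130277, -0.00297775,  0.0009362 , -0.00029176,
        0.00038156]), 'effort': array([-2.50185103e-04, -5.31960297e+01, -3.52822959e+01,  7.07691838e-02,
        2.35654798e-02, -3.66386917e-05]), 'eef_pos': array([5.49810807e+02, 1.05037708e-02, 2.30004793e+02]), 'eef_rot': array([-3.14070080e+00, -8.32148395e-05,  1.57080316e+00]), 'wrist_force': array([-0.6505325 ,  0.12584485,  0.13193805]), 'moment': array([ 0.01656597, -0.05082869,  0.03513087]), 'finger_force': 0.0, 'finger_gap': 94.0398467335207}
```

View pics/scene0.png

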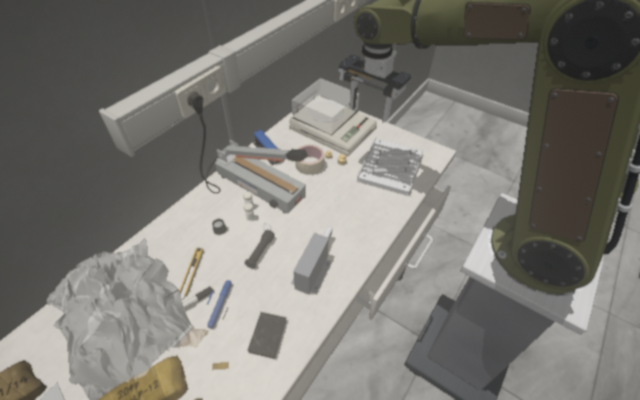

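View pics/wrist0.png

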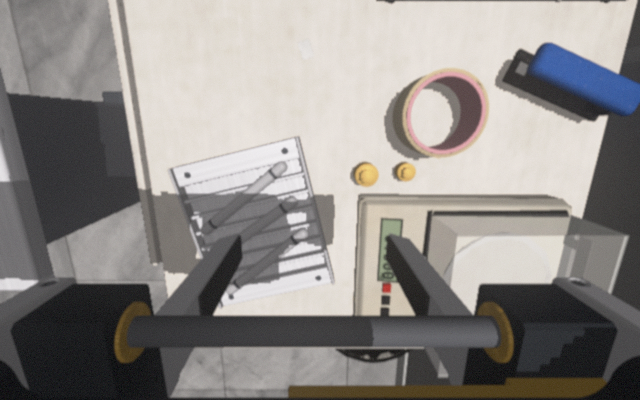

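The scene picture shows the tray at about (390,165), the garage at (313,262), the torch at (260,247), the pad at (267,335) and the tape at (310,157). The wrist picture shows the tray at about (250,220) with three askew rods. Next I look closer at the garage and get points from depth.

Run:
```python
from h import *
z=np.load("scene0.npz");p,d=z["p"],z["d"];i=manip.camera_info("scene")
a=cv2.resize(p[215:305,255:375],None,fx=5,fy=5,interpolation=cv2.INTER_CUBIC)
cv2.imwrite("pics/garage.png",cv2.convertScaleAbs(a,alpha=1.3))
P=pts(d,i)
g=P[215:305,255:375].reshape(-1,3); 
t=g[(g[:,2]>78)&(g[:,2]<95)]; print(len(t),cv2.minAreaRect(t[:,:2].astype(np.float32)),np.median(t[:,2]))
tb=P[340:350,300:310].reshape(-1,3);print(np.median(tb,0))
for lo,hi in[(10,30),(30,60),(60,75)]:
  m=g[(g[:,2]>lo)&(g[:,2]<hi)];print(lo,len(m),cv2.minAreaRect(m[:,:2].astype(np.float32)))
for n,uv in dict(tape=(310,157),torch=(260,247),pad=(267,335),tray=(390,167)).items(): print(n,P[uv[1],uv[0]])
# wrist tray
w=np.load("wrist0.npz")["d"];iw=manip.camera_info("wrist");W=pts(w,iw)
print(onplane([[170,170],[298,137],[332,282],[222,306]],iw,24))
print(W[150,230],W[180,280],W[290,320],W[60,300])
```

```text
765 ((457.5908203125, 402.3042297363281), (40.69097137451172, 122.45825958251953), 11.827042579650879) 85.3620659485116
[ 3.62966554e+02  5.59424410e+02 -5.15635793e-01]
10 407 ((527.2081909179688, 398.888427734375), (181.5791778564453, 172.61270141601562), 17.2272891998291)
30 317 ((502.34063720703125, 405.35333251953125), (181.40504455566406, 173.4171600341797), 34.27141189575195)
60 120 ((439.2226257324219, 405.017578125), (125.93789672851562, 37.193817138671875), 83.68953704833984)
tape [7.12843037e+02 5.45785817e+01 4.59123661e-01]
torch [598.96752725 431.42585075  26.74740809]
pad [438.38760419 595.62297912  17.53468898]
tray [472.18443313 -43.44365928  13.90382768]
[[ 375.18241657   20.74174135   24.        ]
 [ 531.79680203   59.85516377   24.        ]
 [ 575.02969496 -132.24128976   24.        ]
 [ 422.56046537 -169.60672407   24.        ]]
[443.71745478  42.62429094   0.77244845] [508.67761924   7.92538493  22.22040252] [ 559.3376755  -158.87114108    0.6820774 ] [534.31315748 147.12460359   1.5483814 ]
```

View pics/garage.png

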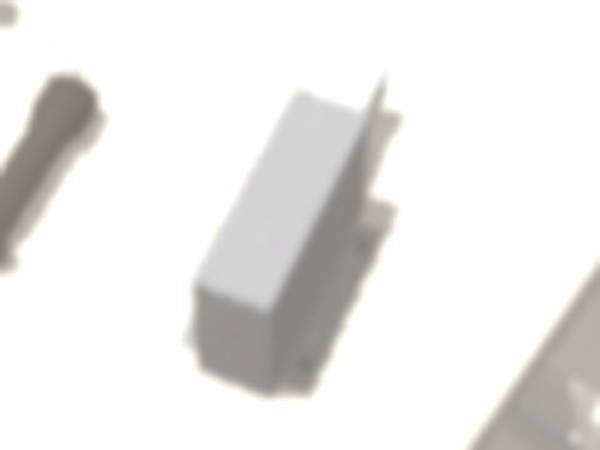

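View pics/side0.png

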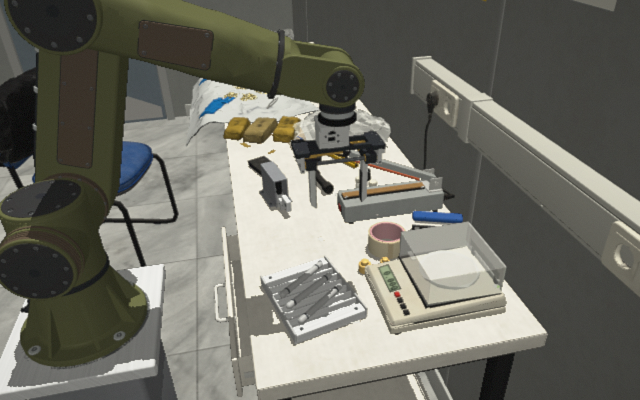

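Side view: the garage's mouth faces the tray (-y), with the tab at about (286,212). I move over the tray for a clear look.

Emit:
step_arm(series=[-37,-40,0,0,0,-37,-40,0,0,0,0,0,0,0,0,0,0,0,0,0])

```text
clock: 0.65
eef_pos: [476.3, -79.8, 230.6]
eef_rot: [3.141, -0.0, 1.57]
wrist_force: [0.1, -0.0, 0.2]
finger_gap: 94.0
finger_force: 0.0
```

Run:
```python
from h import *
p,d,i=look("wrist"); np.savez("tray.npz",p=p,d=d,i=i); s=manip.read_state();print(s["eef_pos"],s["eef_rot"],i)
cv2.imwrite("pics/tray.png",p)
```

```text
[476.50802925 -79.50306942 230.43233174] [ 3.14147453e+00 -1.29847784e-04  1.57123297e+00] {'fovy': 67.81651343962162, 'cx': 313.52663948056926, 'cy': 204.87127716123825, 'eye': array([477.11129439,  -1.8386299 , 384.83053015]), 'orientation': array([ 2.86790255e+00,  2.37268661e-04, -5.96676464e-04])}
```

View pics/tray.png

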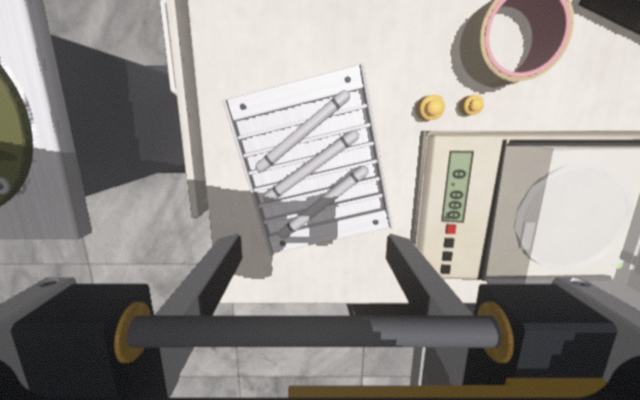

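Emit:
step_arm(series=[0,60,0,0.05,0,0,60,0,0.05,0,0,60,0,0.05,0,0,60,0,0.056,0,0,60,0,0,0,0,0,0,0,0,0,0,0,0,0])

```text
clock: 1.58
eef_pos: [475.9, 220.4, 230.0]
eef_rot: [-3.141, 0.0, 1.778]
wrist_force: [0.1, -0.4, 0.7]
finger_gap: 93.8
finger_force: 0.0
```

Run:
```python
from h import *
p,d,i=look("wrist"); np.savez("tab.npz",p=p,d=d,i=i); s=manip.read_state();print(s["eef_pos"],s["eef_rot"],i)
cv2.imwrite("pics/tab.png",p)
```

```text
[476.04111451 219.75437466 230.1565249 ] [-3.14105408e+00  2.05388579e-04  1.77688872e+00] {'fovy': 67.81651343962162, 'cx': 313.52663948056926, 'cy': 204.87127716123825, 'eye': array([460.71591888, 295.83102415, 384.56335744]), 'orientation': array([2.86766913e+00, 1.08525076e-03, 2.05087680e-01])}
```

View pics/tab.png

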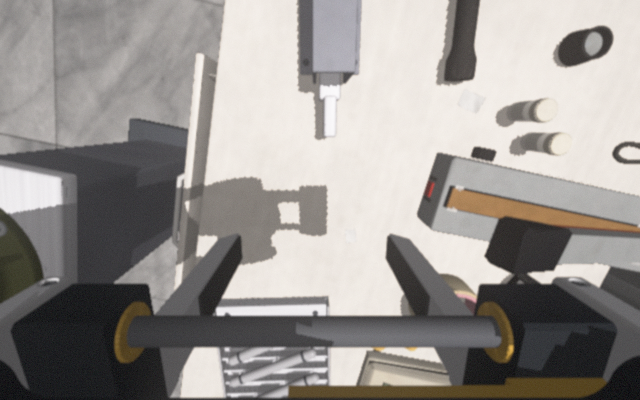

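The tab picture shows the garage roof at columns 306–360 and the bright tab top at about (330,85–136). The tray picture shows tray corners at about (228,101), (361,66), (390,228), with rods (262,162)-(346,98), (272,196)-(353,134), (290,228)-(362,172).

Run:
```python
from h import *
z=np.load("tab.npz",allow_pickle=True);d=z["d"];p=z["p"];i=z["i"].item();P=pts(d,i)
Q=P[60:145,300:365].reshape(-1,3)
m=Q[(Q[:,2]>42)&(Q[:,2]<54)].astype(np.float32);print("tab",len(m),np.median(m[:,2]),cv2.minAreaRect(m[:,:2]),m.min(0),m.max(0))
G=P[0:80,295:370].reshape(-1,3);g=G[(G[:,2]>80)&(G[:,2]<92)].astype(np.float32);print("roof",np.median(g[:,2]),cv2.minAreaRect(g[:,:2]))
z=np.load("tray.npz",allow_pickle=True);d=z["d"];p=z["p"];i=z["i"].item();T=pts(d,i)
c=onplane([[228,101],[361,66],[390,228]],i,22)
print(c);
Q=T[60:255,220:395].reshape(-1,3);b=Q[(Q[:,2]>16)&(Q[:,2]<45)].astype(np.float32)
(cx,cy),wh,an=cv2.minAreaRect(b[:,:2]);print("tray",cx,cy,wh,an)
a=np.radians(an if abs(an)<45 else an-90);ex=np.array([np.cos(a),np.sin(a)]);ey=np.array([-ex[1],ex[0]])
for e in [((262,162),(346,98)),((272,196),(353,134)),((290,228),(362,172))]:
  r=onplane(e,i,30)[:,:2]-[cx,cy]; print(np.c_[r@ex,r@ey].round(1),np.linalg.norm(r[1]-r[0]))
print(a)
```

```text
Traceback (most recent call last):
cv2.error: OpenCV(4.12.0) /io/opencv/modules/imgproc/src/convhull.cpp:143: error: (-215:Assertion failed) total >= 0 && (depth == CV_32F || depth == CV_32S) in function 'convexHull'
```

```bash
cat > m.py <<'E'
from h import *
def rect(q): return len(q), cv2.minAreaRect(np.ascontiguousarray(q[:,:2],np.float32)) if len(q) else None
z=np.load("tab.npz",allow_pickle=True);d=z["d"];p=z["p"];i=z["i"].item();P=pts(d,i)
print("col",P[70:140:6,330,2].round())
Q=P[60:145,300:365].reshape(-1,3)
print("tab",rect(Q[(Q[:,2]>40)&(Q[:,2]<56)]))
print(onplane([[324,97],[336,97],[324,136],[336,136]],i,48))
G=P[0:80,295:370].reshape(-1,3);print("roof",rect(G[(G[:,2]>80)&(G[:,2]<92)]))
print(onplane([[313,72],[356,72],[314,5],[361,5]],i,86))
z=np.load("tray.npz",allow_pickle=True);d=z["d"];p=z["p"];i=z["i"].item();T=pts(d,i)
print(onplane([[228,101],[361,66],[390,228]],i,22))
Q=T[60:255,220:395].reshape(-1,3);n,((cx,cy),wh,an)=rect(Q[(Q[:,2]>16)&(Q[:,2]<45)]);print("tray",cx,cy,wh,an)
a=np.radians(an if abs(an)<45 else an-90);ex=np.array([np.cos(a),np.sin(a)]);ey=np.array([-ex[1],ex[0]])
for e in [((262,162),(346,98)),((272,196),(353,134)),((290,228),(362,172))]:
  r=onplane(e,i,30)[:,:2]-[cx,cy]; print(np.c_[r@ex,r@ey].round(1),np.linalg.norm(r[1]-r[0]))
print(a)
E
python3 m.py
```

```text
col [86. 33. 31. 32. 32. 48. 48. 48. 48. 48. 48. 45.]
tab (554, ((480.0882568359375, 316.6617736816406), (38.41021728515625, 63.2664794921875), 21.210309982299805))
[[466.21882346 322.41986275  48.        ]
 [478.74549702 325.02451502  48.        ]
 [474.85670823 282.79028927  48.        ]
 [487.81616685 285.48669811  48.        ]]
roof (3215, ((463.6226501464844, 371.5265808105469), (40.08809280395508, 58.298946380615234), 11.800129890441895))
[[450.97575598 338.67008047  86.        ]
 [489.95923143 346.77262913  86.        ]
 [440.8180367  391.93524539  86.        ]
 [481.16110604 400.31208602  86.        ]]
[[ 378.37480209   20.81319505   22.        ]
 [ 530.22197244   57.79535851   22.        ]
 [ 575.96007883 -134.85394889   22.        ]]
tray 475.3020935058594 -55.142982482910156 (164.41958618164062, 200.46543884277344) 13.583797454833984
[[-56.4  20.6]
 [ 55.7  67.4]] 121.44632420591375
[[-56.2 -22.4]
 [ 55.4  26.9]] 121.96722542882556
[[-45.4 -68. ]
 [ 57.  -19.2]] 113.3690800400597
0.23708199051087875
```

Emit:
step_arm(series=[1,41.5,0,0,0,1,41,-20,0,0,0,0,-50,0,0,0,0,-50,0,0,0,0,-40,0,0,0,0,-20,0,0,0,0,-10,0,0,0,0,0,0,0.4,0,0,0,0,0.7,0,0,0,0,1,0,0,0,0,1,0,0,0,0,1], squeeze=20)

```text
clock: 3.12
eef_pos: [478.0, 302.6, 40.6]
eef_rot: [3.141, -0.0, 1.777]
wrist_force: [-0.5, 0.2, 0.1]
finger_gap: 47.3
finger_force: 0.0
```

Emit:
step_arm(series=[0,0,0,0,1,0,0,0,0,1,0,0,0,0,1,0,0,0,0,1,0,0,0,0,1,0,0,0,0,1], squeeze=20)

```text
clock: 3.88
eef_pos: [477.9, 302.5, 40.4]
eef_rot: [-3.141, 0.0, 1.777]
wrist_force: [-1.0, -0.4, 0.5]
finger_gap: 14.0
finger_force: 20.0
```

Emit:
step_arm(series=[1,-4.9,0,0,1,2,-9.8,0,0,1,2.5,-12,0,0,1,2.5,-12,0,0,1,2.7,-13,0,0,1,2.7,-13,0,0,1,2.7,-13,0,0,1,2.7,-13,0,0,1,2.5,-12,0,0,1,2.5,-12,0,0,1,2,-9.8,0,0,1,1,-4.9,0,0,1,0,0,0,0,1])

```text
clock: 5.5
eef_pos: [504.9, 172.7, 40.5]
eef_rot: [3.142, 0.0, 1.776]
wrist_force: [-0.3, -1.2, -1.0]
finger_gap: 13.8
finger_force: 20.0
```

Emit:
step_arm(series=[0,0,0,0,0.8,0,0,0,0,0.5,0,0,0,0,0,0,0,0,0,0,0,0,40,0,0,0,0,50,0,0,-3,0,50,0,0,-3,10,20,0,0,0,0,0,0,0,0,0,0,0,0])

```text
clock: 6.75
eef_pos: [498.4, 182.8, 199.2]
eef_rot: [-3.14, 0.0, 1.777]
wrist_force: [0.4, -0.5, 0.4]
finger_gap: 93.9
finger_force: 0.0
```

Run:
```python
from h import *
s=manip.read_state();print(s["eef_pos"])
p,d,i=look("wrist"); cv2.imwrite("pics/rake.png",p); P=pts(d,i)
h=P[(P[...,2]>68)&(P[...,2]<80)&(abs(P[...,1]-256)<60)&(abs(P[...,0]-488)<40)]
t=P[(P[...,2]>43)&(P[...,2]<52)&(abs(P[...,1]-172)<60)&(abs(P[...,0]-505)<40)]
for q in(h,t): print(len(q),np.median(q[:,2]) if len(q) else 0,cv2.minAreaRect(np.ascontiguousarray(q[:,:2],np.float32)) if len(q) else 0)
```

```text
[498.44226957 182.81722627 199.15550936]
1220 75.21216813715682 ((487.4356994628906, 257.6607971191406), (15.525959014892578, 62.53879928588867), 11.565655708312988)
501 47.70247096667953 ((504.54473876953125, 176.8335723876953), (13.084821701049805, 42.647315979003906), 11.657475471496582)
```

View pics/rake.png

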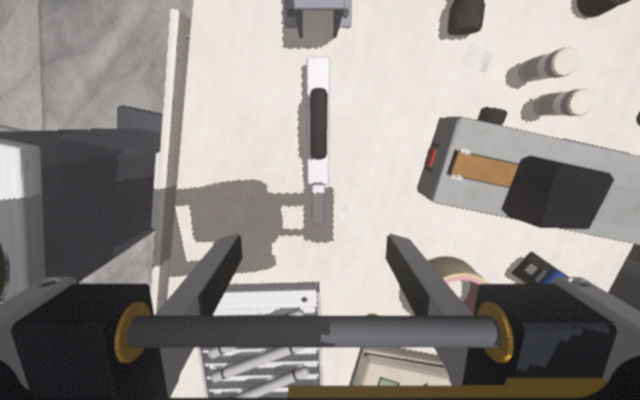

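Rake is out and upright: handle at (318,123), tab at (318,205), mouth at (318,20) clear. Grasp the handle.

Emit:
step_arm(series=[-5.5,37,0,0,0,-5.5,37,-27,0,0,0,0,-40,0,0.2,0,0,-40,0,0.4,0,0,-20,0,0.5,0,0,-10,0,0.6,0,0,0,0,1,0,0,0,0,1,0,0,0,0,1,0,0,0,0,1,0,0,0,0,1,0,0,0,0,1,0,0,0,0,1], squeeze=55)

```text
clock: 8.43
eef_pos: [487.9, 257.2, 63.8]
eef_rot: [3.141, -0.0, 1.777]
wrist_force: [-1.9, -0.3, 5.7]
finger_gap: 15.7
finger_force: 55.0
```

Emit:
step_arm(series=[0,0,20,0,1,0,0,40,0,1,0,0,40,0,1,-4,-20,0,-0.154,1,-4,-20,0,-0.154,1,-4,-20,0,-0.154,1,-4,-20,0,-0.154,1,-4,-20,0,-0.154,1,-4,-20,0,-0.154,1,-4,-20,0,-0.154,1,-4,-20,0,-0.154,1,-4,-20,0,-0.154,1,-4,-20,0,-0.154,1,0,0,0,0,1,0,0,0,0,1])

```text
clock: 10.3
eef_pos: [447.8, 57.5, 163.3]
eef_rot: [-3.141, 0.0, 0.239]
wrist_force: [-0.4, 0.9, -3.4]
finger_gap: 15.6
finger_force: 55.0
```

Emit:
step_arm(series=[0,0,-40,0,1,0,0,-25,0,1,0,0,-10.5,0,1,0,0,0,0,1,1.9,-7.8,0,0,1,1.9,-7.8,0,0,1,1.9,-7.8,0,0,1,1.9,-7.8,0,0,1,0.9,-3.9,0,0,1,0.9,-3.9,0,0,1,0.9,-3.9,0,0,1,0.9,-3.9,0,0,1,0.9,-3.9,0,0,1,0.9,-3.9,0,0,1])

```text
clock: 12.05
eef_pos: [460.7, 2.7, 87.9]
eef_rot: [-3.14, 0.0, 0.236]
wrist_force: [-2.2, 16.5, 1.2]
finger_gap: 16.1
finger_force: 55.1
```

```bash
cat > rods.py <<'E'
from h import *
# bright/raised points over the tray in tray frame: rods on ridges z>30; print occupancy per view
import sys
C=np.array([475.3,-55.1]);a=.237;ex=np.array([np.cos(a),np.sin(a)]);ey=np.array([-ex[1],ex[0]])
s=manip.read_state();r=s["eef_pos"][:2]-C;print("tcp tray",(r@ex).round(1),(r@ey).round(1),s["eef_pos"][2].round(1),s["eef_rot"].round(3))
tiles=[]
for n in sys.argv[2:]:
    p,d,i=look(n);M=rot(i);F=f(i)
    K=np.array([[F,0,i["cx"]],[0,F,i["cy"]],[0,0,1]])
    z=22.;o=np.r_[C,z]
    # homography tray-plane (mm, z=22) -> pixels; output 2 px/mm, y up
    H=K@M.T@np.c_[np.r_[ex,0],np.r_[ey,0],o-np.array(i["eye"])]
    S=np.array([[1/2.,0,-110],[0,-1/2.,130],[0,0,1]])
    tiles.append(cv2.warpPerspective(p,H@S,(440,520),flags=cv2.INTER_LINEAR|cv2.WARP_INVERSE_MAP))
t=np.hstack(tiles);t=cv2.resize(t,None,fx=min(1,800/t.shape[1]),fy=min(1,800/t.shape[1]));cv2.imwrite(f"pics/{sys.argv[1]}.png",t)
E
python3 rods.py c1 wrist side
```

```text
tcp tray -0.6 59.6 87.9 [-3.14   0.     0.236]
```

View pics/c1.png

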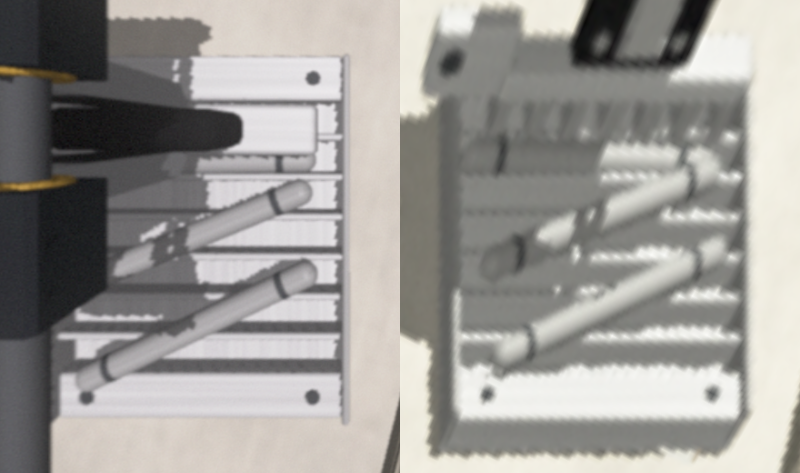

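A is now aligned and lies against the teeth at y≈44; B and C are still askew. Back off a little and check heights.

Emit:
step_arm(series=[-0.9,3.9,0,0,1,-1.8,7.8,0,0,1,0,0,0,0,1])

```text
clock: 12.52
eef_pos: [458.0, 14.7, 87.9]
eef_rot: [3.142, 0.0, 0.238]
wrist_force: [-0.5, 0.1, -2.0]
finger_gap: 15.7
finger_force: 55.0
```

```bash
cat > hm.py <<'E'
from h import *
import sys
C=np.array([475.3,-55.1]);a=.237;ex=np.array([np.cos(a),np.sin(a)]);ey=np.array([-ex[1],ex[0]])
s=manip.read_state();r=s["eef_pos"][:2]-C;print("tcp",(r@ex).round(1),(r@ey).round(1),s["eef_pos"][2].round(1),s["wrist_force"].round(1))
for n in sys.argv[1:]:
    p,d,i=look(n);P=pts(d,i);P=P[d>0];q=P[:,:2]-C;X=q@ex;Y=q@ey;Z=P[:,2]
    print(n,"x:",list(range(-70,71,14)))
    for y in range(77,-83,-5):
        o=[]
        for x in range(-70,71,14):
            m=(abs(X-x)<5)&(abs(Y-y)<2.5);o.append(f"{np.median(Z[m]):4.0f}" if m.sum() else "   .")
        print(f"{y:4d}",*o)
E
python3 hm.py side wrist
```

```text
tcp -0.5 71.9 87.9 [-0.5  0.1 -2. ]
side x: [-70, -56, -42, -28, -14, 0, 14, 28, 42, 56, 70]
  77   24  433   17  173  110   21   17   17   18   19   12
  72   71  245   56   80   22   22   23  226   21   26   10
  67   68  425   56   86   79  285   89   85   56   55    .
  62   67   55   48   84   82  206   82   69   45   44    .
  57  428  411   37  246   94  187  210  242   47   47   17
  52  421   24   19  254  204   96  204  202   21   22   20
  47   23   22   21  259  203  186  199  260   22   21   11
  42   22   22   21  179  267  260  262   20   21    .    .
  37  374  397  400  179  257  265  256   21   24    .   21
  32  371  359   20   21   17   21   20   23    .    9   15
  27   17  359  368  201   23  372  202    .   21   23   10
  22    .    .  341  370  380  372  203    .   37   34    .
  17    .    .  335  337  360  369  329   37   35   32    .
  12   18   17   17  330  333  340  316   27   21   17   19
   7   15   16   21  203  205  331  329   25   11   17   18
   2   10    .    .  204  204  120   36  203    .    .    .
  -3    .    .    .  203   38   36  204  204   
[... 2190 characters left out ...]
    7    7    7    7    8   34   35    7
 -28    .   33    7    7    7    7    7   32   36   34    7
 -33   22   21   18   18   17   18   22   36   34   21   18
 -38    .   21    .    .    .   33   36   35    .    .    .
 -43    7    7    7    7    8   34   36   33    7    7    7
 -48    7    7    7    7   32   36   34    7    7    7    7
 -53   14   14   14   18   36   35   20   15   14   14   14
 -58   22   22   31   36   35   22   22   22   22   22   22
 -63    8   31   35   36   33    8    8    8    8    8    8
 -68    7   32   36   33    7    7    7    7    7    7    7
 -73    8   35   35   18    8    8    8    8    8    8    8
 -78   20   35   22   21   21   21   21   20   20   20   20
```

A has dropped into groove +44. Next, ride over it and comb B.

Emit:
step_arm(series=[1.4,-5.8,0,0,1,1.4,-5.8,0,0,1,1.4,-5.8,0,0,1,1.4,-5.8,0,0,1,1.4,-5.8,0,0,1,0.9,-3.9,0,0,1,0.9,-3.9,0,0,1,0.9,-3.9,0,0,1,0.9,-3.9,0,0,1,0.9,-3.9,0,0,1,0.9,-3.9,0,0,1,0.5,-1.9,0,0,1])

```text
clock: 14.12
eef_pos: [471.1, -40.4, 88.0]
eef_rot: [-3.142, -0.0, 0.237]
wrist_force: [0.6, -0.4, -3.0]
finger_gap: 16.0
finger_force: 55.0
```

Emit:
step_arm(series=[-0.9,3.9,0,0,1,-1.8,7.8,0,0,1,0,0,0,0,1])

```text
clock: 14.5
eef_pos: [468.1, -27.7, 87.9]
eef_rot: [-3.141, 0.0, 0.238]
wrist_force: [0.1, 0.0, -3.0]
finger_gap: 15.6
finger_force: 55.0
```

```bash
python3 hm.py wrist
```

```text
tcp -0.6 28.3 87.9 [ 0.1  0.  -3. ]
wrist x: [-70, -56, -42, -28, -14, 0, 14, 28, 42, 56, 70]
  77    .   10   22   22   22   22   22  177   22   22   22
  72    .    7    8    8    8    8   19  177    8    8    8
  67    .    7    7    7    7    7  187  177    7    7    7
  62    .    .    7    7    7    7  187  177    7    7    7
  57    .    .    .    7    8   20  186  184   14    8   20
  52    .    .    .    .   20   19  185  184   21   20   14
  47    .    .    .    .   19   21  184  184   21   21    7
  42    .    .    .    .    .   21  119  184   21   20    7
  37    .   56   56   96   97  135  138  182   56   56    7
  32   72    .    .   99  100  100  186  176   56   56   22
  27   72    .    .  100  100  100  101  176   56   56    7
  22   72    .    .   99   99   99  186  176   56   56    7
  17    .   55   56   96  158  134  137  183   56   56    7
  12    .    .    .    .    .   21  116  184   22   21   19
   7    .    .    .    .   19   20  124  184   19   19   16
   2    .    .    .    .   21   21  186  184   21   21    8
  -3    .    .    .   19   20   20  186  184  
[... 213 characters left out ...]
    7    7    7    7  177   34   36    7
 -28    .    7    7    7    7    7    7  177   36   34    7
 -33    .   10   19   20   20   19   21  194   35   21   19
 -38    .    7    7    8    7   31   35  177    8    8    8
 -43    .    7    7    7    8  167  176  178    7    7    7
 -48    .    7    7    7   32  166  176  177    7    7    7
 -53    .    8   13   16   36   35   18   14   12   13   13
 -58    .    .   22   35   35   22   22   22   22   22   22
 -63    .    8   34   36   34    7    7    7    7    7    7
 -68    .   31   36   34    7    7    7    7    7    7    7
 -73    7   36   35    8    7    7    7    7    7    7    7
 -78   22   35   22   20   21   20   21   20   20   20   20
```

B is in groove 0. Now C.

Emit:
step_arm(series=[1.4,-5.8,0,0,1,1.4,-5.8,0,0,1,1.4,-5.8,0,0,1,1.4,-5.8,0,0,1,1.4,-5.8,0,0,1,0.9,-3.9,0,0,1,0.9,-3.9,0,0,1,0.9,-3.9,0,0,1,0.9,-3.9,0,0,1,0.9,-3.9,0,0,1,0.9,-3.9,0,0,1,0.9,-3.9,0,0,1])

```text
clock: 16.05
eef_pos: [481.7, -85.0, 87.9]
eef_rot: [-3.142, -0.0, 0.237]
wrist_force: [-0.1, 1.5, -2.3]
finger_gap: 15.6
finger_force: 55.0
```

Emit:
step_arm(series=[-0.9,3.9,0,0,1,-1.8,7.8,0,0,1,0,0,0,0,1])

```text
clock: 16.42
eef_pos: [478.7, -72.3, 88.0]
eef_rot: [-3.142, 0.0, 0.238]
wrist_force: [1.0, -0.3, -3.6]
finger_gap: 15.9
finger_force: 55.0
```

```bash
python3 hm.py wrist
```

```text
tcp -0.7 -17.5 88.0 [ 1.  -0.3 -3.6]
wrist x: [-70, -56, -42, -28, -14, 0, 14, 28, 42, 56, 70]
  77    .   22   22   22   22   22   22   22   22   22   22
  72    .    9    8    8    9    9    8   10    8   10    9
  67    .    7    7    7    7    7    7    7    7    7    7
  62    .    7    7    7    7    7    7    7    7    7    7
  57    .    .   22   22   22  167  177  175   21   22   22
  52    .   16   20   20   22  167  176  177   20   20   15
  47    .   20   20   21   21   21   21  177   21   20    7
  42    .   19   21   21   20   21   20  193   20   20    7
  37    .   14   17   17   16   16   15  177   15   14    7
  32    .   11   21   21   21   20   21  177   21   21   21
  27    .    7    7    7    7    7  186  177    7    7    7
  22    .    7    7    7    7    7  187  177    7    7    7
  17    .    7    7    7    7    7  187  177    7    7    7
  12    .    .    .    8   22   22  187  184   22   21   22
   7    .    .    .    .   20   20  185  184   20   20   10
   2    .    .    .    .   20   21  184  184   21   21    8
  -3    .    .    .    .    .   20  119  184 
[... 214 characters left out ...]
   99  100  100  186  176   56   56    7
 -28    .   55   56   97   98  133  144  180   56   56    7
 -33    .    .    .    .    .   22  121  184   22   22   21
 -38    .    .    .    .    7    8  183  184    8    7    7
 -43    .    .    .    .    7    7  186  184    7    7    8
 -48    .    .    .    7    7    7  186  184    7    8   35
 -53    .    .   21   11   11   10   11  177   14   36   35
 -58    .    8   22   21   22   21   22  177   35   36   33
 -63    .    7    7    7    7    7    7  177   36   34    7
 -68    .    7    7    7    7    7   34  177   34    7    7
 -73    .    7    7    7    7   33   36  177    7    7    7
 -78    .   11   21   21   23   36   34  194   21   21   21
```

A and B are in; C slid along and now overhangs the -y border, still askew. Lift over it and comb back from the other side.

Emit:
step_arm(series=[0,0,25,0,1,0,0,25,0,1,4.8,-20,0,0,1,4.8,-20,0,0,1,4.8,-20,0,0,1,4.8,-20,0,0,1,4.8,-20,0,0,1,4.8,-19,0,0,1,0,0,0,0,1,0,0,0,0,1])

```text
clock: 17.73
eef_pos: [507.6, -191.8, 137.8]
eef_rot: [-3.141, 0.0, 0.237]
wrist_force: [-0.4, -0.1, -3.9]
finger_gap: 15.6
finger_force: 55.0
```

```bash
sed -i 's/range(77,-83,-5)/range(*YR,-5)/; s/^import sys/import sys\nYR=(77,-83)\nif sys.argv[1].isdigit(): YR=(int(sys.argv[1])-100,int(sys.argv[2])-200); sys.argv=sys.argv[2:]/' hm.py; sed -i 's/"    print(n/&/' hm.py; python3 hm.py 60 70 side wrist | cut -c1-70
python3 - <<'E'
from h import *
p,d,i=look("wrist");P=pts(d,i)
m=(P[...,0]>540)&(P[...,0]<700)&(P[...,1]<-20)&(P[...,1]>-250)&(P[...,2]>40)&(P[...,2]<140)
q=P[m];print(len(q),q.min(0) if len(q) else 0,q.max(0) if len(q) else 0)
E
```

```text
tcp -0.7 -140.5 137.8 [-0.4 -0.1 -3.9]
side x: [-70, -56, -42, -28, -14, 0, 14, 28, 42, 56, 70]
 -40   10    .   26    .    .    .    .    .    .    .    .
 -45    .    .    .    .    .    .    .    .    .    .    .
 -50  498    .    .  456    .    .    .    .    .    .    .
 -55  495  482  463  254  254    .    .    .    .    .    .
 -60  492  482  469  254  254    .    .    .    .    .    .
 -65  492  483    .  410  253    .    .    .    .    .    .
 -70  493  483  472  412  242  447    .    .    .    .    .
 -75  491  482  477  253  427  446    .    .    .    .    .
 -80  491  480  466  250  423  444  438    .    .    .    .
 -85  486   24  465  249  416  426  436    .    .    .    .
 -90  484  476  462  249  254  422  435    .   21   23    .
 -95   24  474  461  128   12  421  427  431   21   21    .
-100   14   16   15   15    8   11  419    9    9   12    8
-105  474  469    1  251    1    1  420  423    1    1    1
-110  474  461    1  234    2    2    3  421  419    1    1
-115  468  457    1  235    2    1    2  420  417    0    0
-120  464  453    1  235    1    3    4    4
[... 604 characters left out ...]
  22   22
 -80   22   22   22   23   35   36   27  243   22   22   22
 -85   22   22   22   35   36   31   22  227   22   22   22
 -90   22   22   35   36   32   22   22  227   22   22   22
 -95   22   22   36   33   22   22   24  227   22   22   22
-100   23   12   31   19   16   13  237  227   15   16   18
-105    .    0    0   -0    0    0  237  227    0    1    0
-110    .    .   -0    0    0    0  237  234    0    0    0
-115    .    .    1    0    0    0  235  234    0    0    0
-120    .    .    .    0    0    0  234  234    0    0    0
-125    .    .    .    .    .    1  170  234    .    0    0
14512 [ 540.00423679 -196.48118146   40.00094977] [677.76207961 -20.01080081 139.92553293]
```

Run:
```python
from h import *
z=np.load("tray.npz",allow_pickle=True);d=z["d"];i=z["i"].item();P=pts(d,i)
for lo in range(-200,-20,30):
  m=(P[...,1]>lo)&(P[...,1]<lo+30)&(P[...,0]>577)&(P[...,2]>15)&(P[...,2]<120)&(d>0); m[230:,:]=False
  q=P[m]; print(lo,len(q),(np.percentile(q[:,0],1),q[:,2].max()) if len(q) else 0)
```

```text
-200 0 0
-170 0 0
-140 1333 (np.float64(606.1092679057288), np.float64(91.86630661808715))
-110 2941 (np.float64(606.4211292844286), np.float64(119.95970062728532))
-80 3379 (np.float64(606.4632383291524), np.float64(119.98995764028678))
-50 4527 (np.float64(606.667858401313), np.float64(119.93991873928297))
```

Emit:
step_arm(series=[2.5,0.6,-20,0,1,2.4,0.6,-20,0,1,0,0,-10,0,1,-1.9,7.8,0,0,1,-1.9,7.8,0,0,1,-1.6,3.7,0,0,1,-1.6,3.7,0,0,1,-1.6,3.7,0,0,1,-1.6,3.7,0,0,1,-1.6,3.7,0,0,1,-1.6,3.7,0,0,1,-1.6,3.7,0,0,1,-1.6,3.7,0,0,1,-1.6,3.7,0,0,1,-1.6,3.7,0,0,1])

```text
clock: 19.75
eef_pos: [492.7, -137.9, 88.0]
eef_rot: [-3.142, -0.0, 0.237]
wrist_force: [-1.0, 1.4, -2.6]
finger_gap: 15.4
finger_force: 55.0
```

```bash
python3 hm.py 93 70 wrist
```

```text
tcp -2.5 -84.6 88.0 [-1.   1.4 -2.6]
wrist x: [-70, -56, -42, -28, -14, 0, 14, 28, 42, 56, 70]
  -7    .   15   17   15   15   16   16  171   15   15    8
 -12    .    9   18   19   22  168  177  175   19   19   18
 -17    .    7    7    7    7    7    7  176    7    7    7
 -22    .    7    7    7    7    7    7  178    7    7    7
 -27    .    7    7    7    7    7    7  178    7    7    7
 -32    .   21   22   22   22   22   22  176   21   22   21
 -37    .    7    8    8    8    8    8  176    9   16   18
 -42    .    7    7    7    7    7  188  177   32   35   35
 -47    .    7    7    7    7    7  188  176   35   36   36
 -52    .    .    7    7   32   34  187  175   36   35   32
 -57    .    .    .   32   35   36  185  181   29   21   19
 -62    .    .    .    .    7   33  184  182    7    7    7
 -67    .    .    .    .    7    7  185  182    7    7    7
 -72    .   55   56    .    7    7  185  182   54   54    7
 -77   72   56   55   98   99  133  184  177   56   56   22
 -82   72    .    .  100  100  100  187  174   56   56   22
 -87   72    .    .  100  100  100  187  174   56   56   22
 -92   72    .    .   98   99  130  186  176   56   56   22
 -97    .   55   56    .  156  154  185  182   55   55   22
-102    .    .    .    .    0    0  186  182    0    1    0
-107    .    .    .    .    0    0  186  182    0    1    0
-112    .    .    .    1    0    0  186  182    0    0   -0
-117    .    .   -0    0    0    0  184  179   -0    0    0
-122    .    0   -0    0    0    0    0  176   -0    0    0
-127    .    0    0    0    0    0    0  176   -0    0    0
```

Emit:
step_arm(series=[-1.8,3.7,0,0,1,-1.8,3.7,0,0,1,-1.8,3.7,0,0,1,-1.8,3.7,0,0,1,0,0,0,0,1])

```text
clock: 20.42
eef_pos: [487.3, -125.2, 89.9]
eef_rot: [3.137, -0.005, 0.235]
wrist_force: [1.9, 0.3, -3.6]
finger_gap: 15.7
finger_force: 54.9
```

```bash
cat > rodc.py <<'E'
from h import *
C=np.array([475.3,-55.1]);a=.237;ex=np.array([np.cos(a),np.sin(a)]);ey=np.array([-ex[1],ex[0]])
s=manip.read_state();r=s["eef_pos"][:2]-C;print("tcp",(r@ex).round(1),(r@ey).round(1),s["eef_pos"][2].round(1),s["wrist_force"].round(1))
p,d,i=look("wrist");P=pts(d,i)[d>0];X=(P[:,:2]-C)@ex;Y=(P[:,:2]-C)@ey;Z=P[:,2]
m=(Z>30)&(Z<38)&(abs(X)<100)&(abs(Y)<115)
for x in range(-84,96,6):
    k=m&(abs(X-x)<3)
    if k.sum()>3: print(x,k.sum(),Y[k].min().round(),Y[k].max().round(),np.percentile(Z[k],95).round(1))
E
python3 rodc.py; python3 hm.py 93 110 wrist
```

```text
tcp -4.8 -71.0 89.9 [ 1.9  0.3 -3.6]
tcp -5.5 -69.8 89.0 [-0.4  0.2 -3.7]
wrist x: [-70, -56, -42, -28, -14, 0, 14, 28, 42, 56, 70]
  -7    .   14   14   14   14   14  178  194   13   14    7
 -12    .   13   17   17   17   18  178   22   17   17   17
 -17    .    7    6    6    7    6  178    7    7    6    7
 -22    .    7    7    6    7    6  178    7    6    6    6
 -27    .    7    7    6    7    7  188    7    6    6    6
 -32    .   21   21   21   21   21  188   21   21   21   21
 -37    .    .    8    7    7    7  188   13    7    7    7
 -42    .    .    .    7    6    7  185  180    6    6    6
 -47    .    .    .    .    7    6  185  180    6    6    6
 -52    .    .    .    .    7  101  185  180    7   20    7
 -57    .   56    .    .   21  110  185  180   22   22   18
 -62    .   56   56   98  110  126  185  176   57   56   19
 -67    .    .    .  100  101  100  187   89   57   57   19
 -72    .    .    .  101  101  101  187   88   57   57    7
 -77    .    .    .   99  100  126  185  172   57   57   21
 -82    .   55   57    .    .  114  185  180   56   56   21
 -87    .    .    .    .   22   99  185  180   21   22   21
```

C seems to have dropped into groove -66 under the rake. Lift and check.

Emit:
step_arm(series=[0,0,20,0,1,0,0,40,0,1,-7.5,31,20,0,1,-7.5,31,0,0,1,0,0,0,0,1,0,0,0,0,1])

```text
clock: 21.28
eef_pos: [470.5, -61.5, 167.7]
eef_rot: [-3.141, 0.0, 0.237]
wrist_force: [0.2, 0.1, -3.4]
finger_gap: 15.6
finger_force: 55.0
```

```bash
python3 rodc.py; python3 hm.py 177 90 wrist; python3 rods.py c2 wrist side
```

```text
tcp -6.1 -5.1 167.7 [ 0.2  0.1 -3.4]
tcp -6.1 -5.3 167.7 [ 0.1  0.4 -3.5]
wrist x: [-70, -56, -42, -28, -14, 0, 14, 28, 42, 56, 70]
  77   22   22   22   22   22   22   22   22   22   22   22
  72    7    8    8    8    8    8    8  249    8    8    8
  67    7    7    7    7  243  250  258  254    7    7    7
  62    7    7    7    7    7    7  257    8    7    7    7
  57   22   21   21   21   22   21  258  273   21   21   21
  52   18   19   20   19   19   20  258  274   20   20   15
  47   20   21   20   20   21   21  258   21   21   20    7
  42   20   21   21   20   20   20  258   21   20   20    7
  37   16   16   16   15   16   10  267   16   13    7    7
  32    .   21   21   21   21   21  267   22   21   21   21
  27    .    7    7    7    7    7  268    7    7    7    7
  22    .    7    7    7    7    7  264  260    7    7    7
  17    .    .    7    7    7    7  264  260    7    7    7
  12    .    .    7    7    7  184  264  260    7   21   21
   7    .  135    .    .    .  188  264  260  134   21    8
   2    .  136  135  178  199  206  264  256  136  135    8
  -3    
[... 671 characters left out ...]
   19   19   19  258   21   20   19   19
 -63    7   20   21   20   20   20  258   21   21   20   20
 -68    7   21   21   20   21   20  258  275   20   21   20
 -73    7   11   17   17   17   16  258  137    8   15    8
 -78   21   21   21   21  243  250  258  256   21   21   21
 -83   22   22   22   22   22   22   22  253   22   22   22
 -88   22   22   22   22   22   22   22  246   22   22   22
 -93   22   22   22   22   22   22   22   22   22   22   22
 -98   22   22   22   22   22   22   22   22   22   22   22
-103   19    .    .   20   21    .   20   20   21   21    .
-108    0    0   -0    0    0    0    0    0    0    1    0
tcp tray -6.2 -5.5 167.7 [-3.141e+00  1.000e-03  2.360e-01]
```

View pics/c2.png

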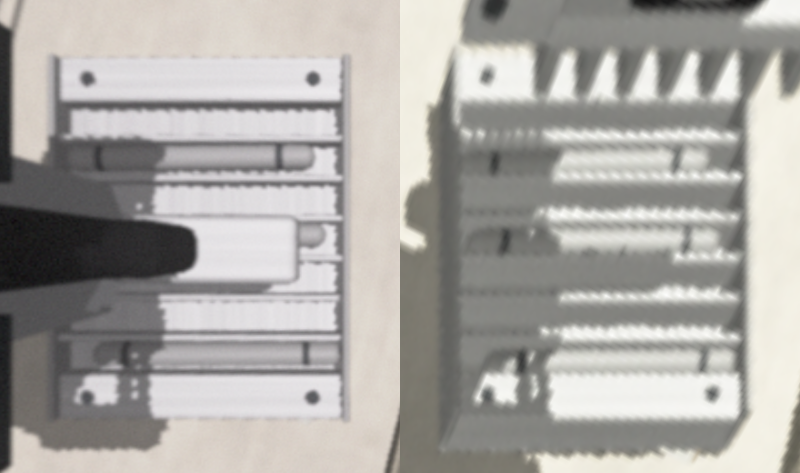

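All three rods lie in grooves +44, 0 and -66 (left panel rows 157, 237, 353; right panel agrees), with tops at 20–21 mm. Park the rake.

Emit:
step_arm(series=[2.5,29.6,0,0.154,1,2.5,29.6,0,0.154,1,2.5,29.6,0,0.154,1,2.5,29.6,0,0.154,1,2.5,29.6,0,0.154,1,2.5,29.6,0,0.154,1,2.5,29.6,0,0.154,1,2.5,29.6,0,0.154,1,2.5,29.6,0,0.154,1,2.5,29.6,0,0.154,1,0,0,0,0,1,0,0,-40,0,1,0,0,-40,0,1,0,0,-15,0,1,0,0,-5,0,1,0,0,-2,0,1,0,0,-1.2,0,1,0,0,0,0,1])

```text
clock: 23.72
eef_pos: [495.9, 234.7, 65.4]
eef_rot: [3.141, -0.0, 1.777]
wrist_force: [-0.4, -0.6, -3.0]
finger_gap: 15.7
finger_force: 55.0
```

Emit:
step_arm(series=[0,0,-1,0,1,0,0,-0.5,0,1,0,0,0,0,1])

```text
clock: 24.1
eef_pos: [495.8, 234.8, 63.8]
eef_rot: [3.141, -0.0, 1.777]
wrist_force: [-1.6, 1.2, 6.0]
finger_gap: 15.5
finger_force: 54.9
```

On the table. Release, rise and verify.

Emit:
step_arm(series=[0,0,0,0,0.8,0,0,0,0,0.6,0,0,0,0,0.4,0,0,0,0,0.2,0,0,0,0,0,0,0,0,0,0,0,0,30,0,0,0,0,50,0,0,0,-30,50,0,0,0,-30,30,0,0,0,0,0,0,0,0,0,0,0,0])

```text
clock: 25.6
eef_pos: [495.3, 175.0, 222.1]
eef_rot: [-3.14, -0.0, 1.777]
wrist_force: [-0.3, -0.6, -0.0]
finger_gap: 94.1
finger_force: 0.0
```

```bash
python3 - <<'E'
from h import *
print(manip.read_state()["eef_pos"])
p,d,i=look("wrist"); P=pts(d,i)
h=P[(P[...,2]>68)&(P[...,2]<80)&(abs(P[...,1]-235)<60)&(abs(P[...,0]-496)<40)]
print(len(h),np.median(h[:,2]),h[:,2].std(),cv2.minAreaRect(np.ascontiguousarray(h[:,:2],np.float32)))
E
python3 hm.py side | cut -c1-62 | sed -n '1,34p' | awk 'NR<3||NR%2==0'
```

```text
[495.25530022 174.97485106 222.11886709]
997 75.0182045990826 1.450086047775012 ((496.1396789550781, 235.186767578125), (15.745681762695312, 63.1428337097168), 11.976530075073242)
tcp 73.3 219.2 221.8 [0.5 0.8 0.5]
side x: [-70, -56, -42, -28, -14, 0, 14, 28, 42, 56, 70]
  72   14   15   16   16   17   15   15   17   19   10   14
  62    .    .    .    .    .    .    .    .    .    .    .
  52   19   21   22   21   21   21   20   20   22   22   15
  42   21   20   21   21   20   20   21   20   20   18    .
  32   17   15   16   16   15   17   16   16   14   16   16
  22    .    .    .    .    .    .    .    .    .    .    .
  12   17   20   20   21   20   21   20   21   21   22   20
   2   18   21   21   21   22   22   22   21   21   22   14
  -8   21   15    .   22   22   20   18   21   20   15   22
 -18   14    9    8   12   10    9    9    8    9    9   10
 -28    .   19    .    .    .    .   20   19    .    .    .
 -38   15   11   12   10   15   10   14   14   10   11   11
 -48    .    .    .    .    .    .    .    .    .    .    .
 -58   14   19   20   22   21   20   22   21   22   21   21
 -68    .   19   21   19   21   20   20   20   21   20   20
 -78   23   21   22   23   22   23   22   23   22   23   23
```

The rake stands level on its teeth, the rods are all in grooves and the gripper is clear, so I hand the job in.

```bash
python3 -c "
from cell import manip; print(manip.sign_off())"
```

```text
the job is handed in; nothing more can be done
None
```

The job is handed in at about 26 s: the three rods lie in grooves +44, 0 and -66, and the rake stands on its teeth on the open table, clear of the tray and the garage; I did not re-measure the tape, torch and pad, but the arm never went near them.

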